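# Check the contact probe and stow it with the spatula in the instrument tray

## Task

Take the yellow probe from its sloped cradle and touch its metal tip for a moment to the middle of the blue reference pad, then to the middle of the yellow one. Then lay the probe flat in the blue-lined middle compartment of the tray and, after it, the green-handled spatula flat in the green-lined compartment beside it, both with the tip or blade at the orange end of the tray, setting each right down before letting go. Leave the brush in the tray, the parcels, the bottle and the jar where they are.

Things in the scene. Friction and masses are not known exactly. Their poses are not given: they have to be found in the camera images.
- probe: yellow hand-held contact probe, 168 long, 110 g: flat body 118 x 24 wide x 22 thick (x = -34 to +84), black cone, then a steel rod 8 thick with its round tip at x = -84. Origin: on the underside, midway along the length; x runs from tip to rear, z is its top. Balance point x = +20. Starts lying on the cradle, tip downhill. Grip the body across its width.
- probe_tip (a point): end of the probe's steel tip (x = -84, 11 above the underside)
- spatula: sampling spatula, 170 long, 70 g: green handle 105 x 16 wide x 14 high (x = -20 to +85) and a thin steel blade 26 wide, 3 thick (to x = -85), both flat on the same underside. Origin: on the underside, midway along its length; x runs from blade to handle. It starts lying flat on the bench, roughly crosswise.
- spatula_tip (a point): end of the spatula's blade (x = -85, 2 above the underside)
- cradle: fixed black cradle, 192 x 80, sloping 35 degrees from level down to its -x end (towards the robot), where a lip 20 high stops the probe; grey foot 180 x 100. Origin: centre of the foot's underside; the probe's origin rests 75 above it. Orange guides 6 high flank the probe's body, but not from x = -14 to +51 of the probe: finger room.
- blue_pad: blue round reference pad, 40 diameter, on an aluminium block 64 x 64 x 36 fixed to the bench; sprung, it gives 6 mm downwards under about 2 N. Origin: on its axis, 10 below its top
- blue_top (a point): centre of the blue pad's top face, about 46 above the bench
- yellow_pad: yellow reference pad, the same as the blue one; the two may change places
- yellow_top (a point): centre of the yellow pad's top face, about 46 above the bench
- tray: fixed white tray, 198 x 190, floor 4 thick, walls 12 above it. Three compartments along x, each 186 x 36 inside: green-lined at y = -68 (spatula), blue at 0 (probe), grey at +68 (brush). Its -x end wall is orange. Side walls stand only beside the last 40 at each end; the middle 106 is open for fingers. Origin: centre of the underside.
- probe_seat (a point): on the floor, centre of the blue-lined compartment: the probe's origin belongs here with the probe's axes along this point's axes (those of the tray)
- probe_seat_tip (a point): where the probe's tip comes to lie, at the orange end
- spatula_seat (a point): on the floor, centre of the green-lined compartment: the spatula's origin belongs here, axes along this point's axes
- spatula_seat_tip (a point): where the end of the blade comes to lie, at the orange end
- brush: flat wooden brush 164 long, 22 wide, 12 high, lying in the grey-lined compartment; origin at its underside's middle, x from bristles to handle; leave alone
- parcel_brown: brown taped parcel 110 x 190 x 50 at the far side; origin centre of the underside; leave alone
- parcel_black: black parcel 110 x 190 x 50 at the far side; origin centre of the underside; leave alone
- bottle: amber bottle, 64 diameter, 150 high, standing; origin centre of the underside; leave alone
- jar: small amber jar, 44 diameter, 55 high, standing near the robot; origin centre of the underside; leave alone
Mind the look-alikes: they are no part of the job. There is more than one size of the probe; the one meant has the size given above.

How it is judged:
By the outcome, as a careful person would: the job done as asked, in the order asked, and still so for the second after the job is handed in, with the robot touching nothing.
It also fails if it takes over 61 s, if anything falls off the work surface, if the arm or the gripper's body presses on something with over 40 N, if the wrist force passes 120 N, or if a joint passes its speed limit or range.

## Robot

A 7-joint arm with a two-finger parallel gripper is mounted at the origin on the work surface. World frame = base frame: x ahead of the robot, y to its left, z up, the work surface at z = 0. Lengths are in m, angles in degrees, forces in N, time in s.
With the tool pointing down it reaches from about 0.425 to 0.875 m from the base axis. Payload 4.7 kg.
Tool frame: the origin (TCP) lies midway between the tips of the shut fingers; the grasp point (between the pads) lies 19 mm behind it; z points along the fingers, y is the direction in which the jaws open and shut (so a half turn about z gives the same grasp; the last joint's range is limited). The gripper opens to 87 mm and grips with 3 to 60 N. Pads are 19 mm wide; open, the fingers measure 117 mm over their backs; the gripper's body (75 mm by 190 mm) begins 51 mm behind the grasp point.
Start: joints at [75.522, 18.392, -4.016, 83.108, 1.295, 78.541, -3.26], TCP at [0.171, -0.627, 0.223] pointing down, gripper open.
Joint ranges: [-163.93, 163.93], [-17.29, 119.83], [-79.2, 71.16], [3.27, 140.29], [-89.18, 269.18], [5.43, 117.66], [-154.24, 154.24]. Speed limits (degrees/s): [147.25, 147.25, 180, 180, 180, 180, 180].

## Interface

Orientations are given as [roll, pitch, yaw] about the fixed x, y, z axes, in that order (R = Rz(yaw) Ry(pitch) Rx(roll)).
In Python, from cell import env gives the robot as it stands.
- The arm moves only by the tool apply_moves, never from a script. Its argument "targets" is a list of rows, each a list of 2 entries, a list of its own where there are three numbers: the shift along the world's x, y, z in mm, then the turn, a rotation vector about the world's x, y, z in rad. A call has 1 to 8 rows; each row is the pose to reach, as a shift and turn from the pose commanded when the call began; what a row does not reach only later rows make up. A row lasts 1/10 s, in which the tool goes at most 50 mm and 8.59 degrees, less where a joint would pass 70% of its speed; a pose out of reach is approached as far as the arm can. A call with a gripper value outside its range is refused whole. "hand" is the finger opening in mm, from 0 to 87, set as the call begins (left out, the last holds). The fingers move at their own pace and stop on an object; "squeeze" is the grip in N (left out, the last holds). Time passes only in rows, so rows that repeat a pose let the fingers close. It gives the time, the measured TCP pose, the force and the opening at its end, in the units of the state.
- env.get_obs(): the state, without advancing time (a new reading comes with each control period).
- env.read_camera(name): name is "scene" or "top"; returns a dict with "image" (420x560x3 uint8, red, green, blue), "camera_matrix" (3x3 intrinsics, pixels), "camera_from_world" (4x4, takes a point from world to camera coordinates). Camera axes: x right, y down, z forward; pixel columns grow to the right and rows downward; lengths in m; the calibration is good to about 2 mm. A picture is of the moment at which its call begins. There is no depth.
- env.sign_off(): hands the job in, once; it reports no verdict.
Trained networks look in a picture, given as the dict that the camera call returned (one of the last four; its "shot" number tells which), for a name from the list of things; names that differ only in an ending like _2 or _b are one class to them, and where a whole thing is asked for, a point or a joint stands for the part that bears it (a point fixed in the world has none). Each returns a list of dicts, best first, with "conf" (0 to 1); they miss things now and then, are a little off and sometimes report something else, mostly with a low value. They report only what shows in the picture. A call takes as long as a camera call. They do not tell look-alikes from the thing itself.
- env.regions_of(picture, target): "region" (420x560 bool, what is visible of it) and "rect" ([left, top, right, bottom] in pixels, round what is visible of it).
The state is a dict: "time_s": time; "qpos": joint angles; "joint_velocities": joint speeds; "effort": joint torques, N m; "tool_pos": TCP position; "tool_rot": TCP orientation; "force": force on the tool from outside, world axes, zero at the start; "wrist_torque": the same for the moment, N m; "grip_width": finger opening in m.
Only numpy, scipy, OpenCV 4.12 (cv2) and the standard library are available. Lean on these libraries where they do the work, as an engineer would, in place of code of your own. Each camera call takes 0.05 s, during which the arm holds its last target. There are 200 camera calls.

## Working session

There is one attempt and no reset: what is moved stays moved. The work goes in short steps, Python scripts to look and compute and a tool call to move; the robot and the scene stay as the last step left them, time stands still between calls to the robot, and variables do not carry over. Pictures are saved under pics/ and viewed, about 8 in all and at most 12, crops included, and the job is handed in when it is done.

Besides the shell and the picture viewer there is one more tool, called in YAML: its name, and indented under it one key for each argument. apply_moves: Moves the arm, as the interface text tells. Its arguments: {"type":"object","properties":{"targets":{"type":"array","items":{"type":"array"}},"hand":{"type":"number"},"squeeze":{"type":"number"}},"required":["targets"]}

```bash
mkdir -p pics; ls; python3 - <<'E'
from cell import env
import cv2,numpy as np
o=env.get_obs(); print({k:np.round(v,3).tolist() for k,v in o.items()})
for n in("scene","top"):
    p=env.read_camera(n); cv2.imwrite(f"pics/{n}0.png",p["image"][:,:,::-1])
    print(n,p["shot"],np.round(p["camera_matrix"],1).tolist(),np.round(p["camera_from_world"],3).tolist())
    for t in["probe","spatula","cradle","blue_pad","yellow_pad","tray","brush","parcel_brown","parcel_black","bottle","jar"]:
        for r in env.regions_of(p,t): 
            ys,xs=np.nonzero(r["region"]); print(t,round(r["conf"],2),np.round(r["rect"]).tolist(),len(xs),xs.mean().round(1),ys.mean().round(1))
E
```

```text
pics
{'time_s': 0.0, 'qpos': [75.521, 18.44, -4.014, 83.175, 1.293, 78.541, -3.26], 'joint_velocities': [0.006, -0.047, 0.065, -0.047, -0.035, 0.036, 0.015], 'effort': [0.0, -49.129, -0.404, -31.253, -0.064, 0.044, 0.0], 'tool_pos': [0.171, -0.626, 0.221], 'tool_rot': [-179.889, 0.004, 15.287], 'force': [0.016, 0.747, 0.239], 'wrist_torque': [0.013, 0.043, -0.044], 'grip_width': 0.087}
scene 1 [[486.3, 0.0, 278.6], [0.0, 486.3, 205.3], [0.0, 0.0, 1.0]] [[0.196, 0.981, 0.01, -0.116], [0.745, -0.142, -0.651, -0.401], [-0.637, 0.136, -0.759, 1.603], [0.0, 0.0, 0.0, 1.0]]
probe 0.81 [138.0, 199.0, 172.0, 219.0] 369 154.7 208.6
probe 0.57 [161.0, 166.0, 198.0, 173.0] 240 175.9 168.6
probe 0.42 [175.0, 260.0, 269.0, 328.0] 4729 220.0 292.8
spatula 0.57 [272.0, 199.0, 295.0, 251.0] 490 281.4 227.9
cradle 0.89 [122.0, 193.0, 190.0, 263.0] 2624 159.9 231.0
blue_pad 0.73 [237.0, 185.0, 250.0, 194.0] 134 244.7 187.8
blue_pad 0.57 [272.0, 198.0, 292.0, 255.0] 395 281.1 227.2
yellow_pad 0.62 [283.0, 177.0, 299.0, 188.0] 157 290.6 182.3
yellow_pad 0.16 [336.0, 159.0, 414.0, 219.0] 3860 370.3 189.7
[... 939 characters left out ...]

cradle 0.69 [382.0, 180.0, 462.0, 275.0] 3342 417.3 226.7
cradle 0.67 [433.0, 138.0, 482.0, 180.0] 1217 456.0 158.5
blue_pad 0.67 [307.0, 244.0, 326.0, 262.0] 271 318.4 253.2
yellow_pad 0.66 [257.0, 238.0, 276.0, 261.0] 262 263.6 249.8
tray 0.59 [117.0, 180.0, 224.0, 288.0] 6705 173.1 234.8
brush 0.94 [121.0, 190.0, 160.0, 260.0] 633 139.8 226.9
parcel_brown 0.61 [208.0, 104.0, 295.0, 164.0] 4122 251.8 130.7
parcel_black 0.74 [321.0, 108.0, 412.0, 164.0] 4303 365.3 136.4
bottle 0.84 [433.0, 138.0, 481.0, 178.0] 1211 456.4 157.9
bottle 0.24 [381.0, 181.0, 464.0, 277.0] 3696 417.5 227.2
jar 0.92 [276.0, 305.0, 292.0, 327.0] 341 283.6 314.3
jar 0.47 [256.0, 240.0, 276.0, 263.0] 267 264.1 249.7
```

```bash
python3 - <<'E'
import cv2
a=cv2.imread("pics/top0.png")[90:350,100:500]; cv2.imwrite("pics/top0c.png",cv2.resize(a,None,fx=2,fy=2,interpolation=cv2.INTER_CUBIC))
a=cv2.imread("pics/scene0.png")[130:340,100:430]; cv2.imwrite("pics/scene0c.png",cv2.resize(a,None,fx=2.4,fy=2.4,interpolation=cv2.INTER_CUBIC))
E
```

```text
(no output)
```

View pics/top0c.png

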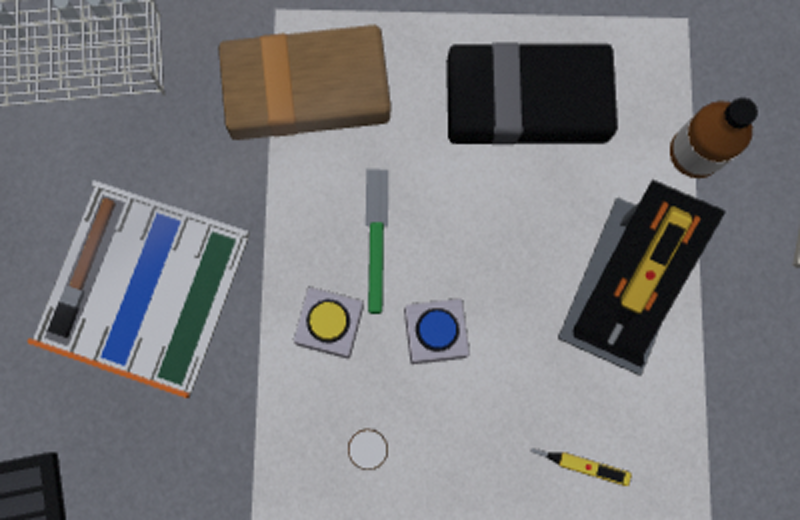

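View pics/scene0c.png

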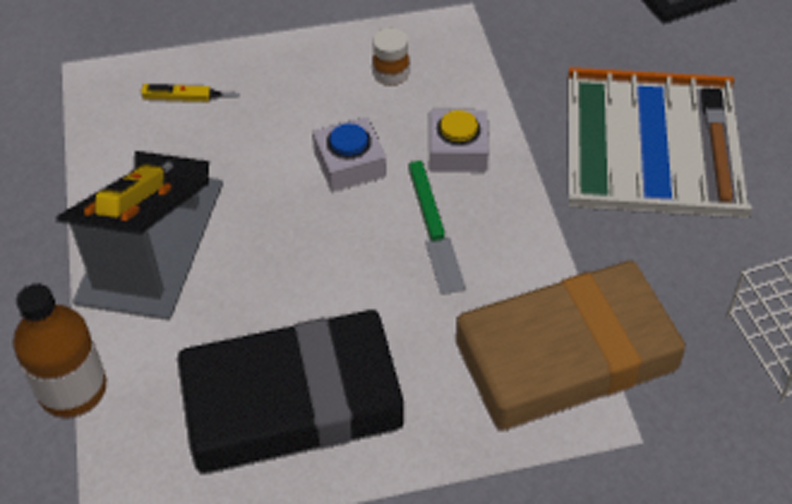

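The top view shows the full-size probe on the cradle with its tip at crop (612,335). The smaller look-alike lies at (580,468). The yellow pad is at (328,320), the blue pad at (437,328), the spatula at (376,240) with its blade to the far side, and the tray at left with its orange end towards the robot. The scene view agrees. Next I'll fit poses by matching outlines in both views.

```bash
cat > h.py <<'E'
from cell import env
import cv2,numpy as np
from scipy.optimize import least_squares
from scipy.spatial.transform import Rotation as R
S=4
HUE={"yellow":((20,110,90),(35,255,255)),"green":((55,120,40),(85,255,255)),"blue":((105,120,60),(125,255,255)),
     "dgreen":((60,70,20),(95,255,110))}
def contour(p,col,rect,hull=True):
    l,t,r,b=rect
    im=cv2.resize(p["image"][t:b,l:r],None,fx=S,fy=S,interpolation=cv2.INTER_CUBIC)
    m=cv2.inRange(cv2.cvtColor(im,cv2.COLOR_RGB2HSV),*HUE[col])
    n,lab,st,_=cv2.connectedComponentsWithStats(m)
    m=np.isin(lab,[i for i in range(1,n) if st[i,4]>60 ]).astype(np.uint8)
    c=np.vstack(cv2.findContours(m,cv2.RETR_EXTERNAL,cv2.CHAIN_APPROX_NONE)[0])
    if hull:
        h=cv2.convexHull(c); z=np.zeros_like(m); cv2.fillConvexPoly(z,h,1)
        c=cv2.findContours(z,cv2.RETR_EXTERNAL,cv2.CHAIN_APPROX_NONE)[0][0]
    c=c.reshape(-1,2)
    return (c+.5)/S-.5+[l,t]
def proj(p,X):
    T=p["camera_from_world"]; q=(X@T[:3,:3].T+T[:3,3])@p["camera_matrix"].T
    return q[:,:2]/q[:,2:]
def box(x0,x1,w,z0,z1): return np.array([[x,y,z] for x in(x0,x1) for y in(-w/2,w/2) for z in(z0,z1)])/1000
def disc(d,z): a=np.linspace(0,2*np.pi,40)[:-1]; return np.c_[d/2*np.cos(a),d/2*np.sin(a),z+0*a]/1000
def fit(views,model,x0,free):
    """views [(pic,contour)], x0=[x,y,z,roll,pitch,yaw] m/deg, free=indices; returns pose, rms px"""
    x0=np.array(x0,float); sc=np.array([.01]*3+[5]*3)
    def pose(u): x=x0.copy(); x[free]+=u*sc[free]; return x
    def res(u):
        x=pose(u); X=model@R.from_euler("xyz",x[3:],degrees=True).as_matrix().T+x[:3]; o=[]
        for p,c in views:
            h=cv2.convexHull(proj(p,X).astype(np.float32))
            d=np.array([cv2.pointPolygonTest(h,(float(a),float(b)),True) for a,b in c]); o.append(d*np.sqrt(100/len(d)))
        return np.concatenate(o)
    s=least_squares(res,np.zeros(len(free)),loss="soft_l1",f_scale=.5,diff_step=1e-3,x_scale=1)
    return pose(s.x),np.sqrt(np.mean(s.fun**2)*len(s.fun)/(100*len(views)))
def shoot(name=None):
    ps=[env.read_camera(n) for n in("scene","top")]
    if name:
        for n,p in zip("st",ps): cv2.imwrite(f"pics/{name}_{n}.png",p["image"][:,:,::-1])
    return ps
def ground(p,uv,z):
    T=p["camera_from_world"];Rm=T[:3,:3];C=-Rm.T@T[:3,3]
    d=Rm.T@np.linalg.solve(p["camera_matrix"],[*uv,1]); return C+d*(z-C[2])/d[2]
PROBE=box(-34,84,24,0,22); HANDLE=box(-20,85,16,0,14); LINE=box(-93,93,36,4,4.01)
E
cat > m.py <<'E'
from h import *
P=shoot()
def do(name,col,rects,model,x0,free):
    V=[(p,contour(p,col,r)) for p,r in zip(P,rects)]
    for tag,vv,f in(("both",V,free),("scene",V[:1],[i for i in free if i!=2 and i!=4]),("top",V[1:],[i for i in free if i!=2 and i!=4])):
        x,e=fit(vv,model,x0 if tag=="both" else xb,f)
        if tag=="both": xb=x
        print(name,tag,np.round(x[:3]*1000,1),np.round(x[3:],1),"rms",round(e,2))
top=P[1]
g=lambda u,v,z:[*ground(top,(100+u/2,90+v/2),z)]
do("probe","yellow",[(125,190,180,225),(400,185,455,265)],PROBE,g(657,255,.09)+[0,-35,-30],[0,1,2,4,5])
do("spatula","green",[(265,190,300,235),(275,195,300,255)],HANDLE,g(376,240,0)+[0,0,180],[0,1,2,5])
do("blue","blue",[(230,175,260,200),(300,235,335,270)],disc(40,10),g(437,328,.036)+[0,0,0],[0,1,2])
do("yellow","yellow",[(278,170,305,190),(250,235,280,265)],disc(40,10),g(328,320,.036)+[0,0,0],[0,1,2])
do("trayblue","blue",[(360,160,385,215),(145,190,198,280)],LINE,g(140,290,0)+[0,0,-20],[0,1,2,5])
do("traygreen","dgreen",[(338,160,360,215),(175,200,225,290)],LINE,g(196,308,0)+[0,0,-20],[0,1,2,5])
E
python3 m.py
```

```text
probe both [ 582.1 -296.1   90. ] [  0. -35. -30.] rms 3.62
probe scene [ 582.1 -296.1   90. ] [  0. -35. -30.] rms 2.51
probe top [ 582.1 -296.1   90. ] [  0. -35. -30.] rms 4.46
spatula both [601.    0.7   0. ] [  0.   0. 180.] rms 0.78
spatula scene [601.    0.7   0. ] [  0.   0. 180.] rms 0.86
spatula top [601.    0.7   0. ] [  0.   0. 180.] rms 0.69
blue both [498.9 -71.1  36. ] [0. 0. 0.] rms 1.04
blue scene [498.9 -71.1  36. ] [0. 0. 0.] rms 1.36
blue top [498.9 -71.1  36. ] [0. 0. 0.] rms 0.54
yellow both [501.2  48.5  36. ] [0. 0. 0.] rms 0.81
yellow scene [501.2  48.5  36. ] [0. 0. 0.] rms 1.11
yellow top [501.2  48.5  36. ] [0. 0. 0.] rms 0.3
trayblue both [528.3 266.7   0. ] [  0.   0. -20.] rms 2.06
trayblue scene [528.3 266.7   0. ] [  0.   0. -20.] rms 1.96
trayblue top [528.3 266.7   0. ] [  0.   0. -20.] rms 2.15
traygreen both [511.1 201.    0. ] [  0.   0. -20.] rms 2.21
traygreen scene [511.1 201.    0. ] [  0.   0. -20.] rms 2.14
traygreen top [511.1 201.    0. ] [  0.   0. -20.] rms 2.28
```

```bash
sed -i 's/x\[free\]+=u\*sc\[free\]/x[free]+=(u-1)*sc[free]/; s/np.zeros(len(free)),loss/np.ones(len(free)),loss/; s/diff_step=1e-3/diff_step=2e-2/' h.py; python3 m.py
```

```text
probe both [ 563.1 -287.8   70.9] [  0.  -37.  -19.9] rms 0.71
probe scene [ 562.8 -288.1   70.9] [  0.  -37.  -18.4] rms 0.6
probe top [ 563.7 -287.8   70.9] [  0.  -37.  -21.3] rms 0.71
spatula both [ 6.004e+02  1.300e+00 -2.000e-01] [  0.    0.  181.7] rms 0.69
spatula scene [ 5.995e+02  1.400e+00 -2.000e-01] [  0.   0. 181.] rms 0.83
spatula top [ 6.005e+02  1.300e+00 -2.000e-01] [  0.    0.  181.9] rms 0.52
blue both [498.4 -70.5  30.2] [0. 0. 0.] rms 0.49
blue scene [498.7 -70.1  30.2] [0. 0. 0.] rms 0.62
blue top [498.3 -70.7  30.2] [0. 0. 0.] rms 0.25
yellow both [501.2  49.6  31.6] [0. 0. 0.] rms 0.39
yellow scene [501.3  49.9  31.6] [0. 0. 0.] rms 0.52
yellow top [501.1  49.4  31.6] [0. 0. 0.] rms 0.12
trayblue both [528. 270. -12.] [  0.    0.  -15.4] rms 1.59
trayblue scene [513.4 273.8 -12. ] [  0.    0.  -15.2] rms 1.43
trayblue top [534.8 268.2 -12. ] [  0.    0.  -15.6] rms 1.44
traygreen both [509.7 204.1 -13.9] [  0.    0.  -15.3] rms 1.77
traygreen scene [504.5 205.3 -13.9] [  0.    0.  -14.7] rms 1.73
traygreen top [517.3 202.2 -13.9] [  0.    0.  -15.4] rms 1.59
```

```bash
python3 - <<'E'
s=open('h.py').read()
s=s.replace('sc=np.array([.01]*3+[5]*3)','sc=np.array([.01]*3+[5]*3+[.1]*2); x0=np.r_[x0,1,1] if len(x0)==6 else x0')
s=s.replace('X=model@R','X=(model*[x[6],x[7],1])@R').replace('degrees=True).as_matrix().T+x[:3]; o','degrees=True).as_matrix().T+x[:3]; o').replace('x[3:],degrees','x[3:6],degrees')
open('h.py','w').write(s)
m=open('m.py').read()
m=m.replace('xb=x\n','xb=x\n').replace('i!=2 and i!=4','i not in(2,4,6,7)')
m=m.replace('[0,1,2,5])','[0,1,2,5,6,7])').replace('[0,1,2])','[0,1,2,6,7])')
m=m.replace('np.round(x[3:],1)','np.round(x[3:],2)')
m+='''
for n,r in(("s",(325,150,425,230)),("t",(105,170,235,300))):
    p=P["st".index(n)];l,t,rr,b=r; k=6 if n=="s" else 4.5
    cv2.imwrite(f"pics/tray_{n}.png",cv2.resize(p["image"][t:b,l:rr,::-1],None,fx=k,fy=k,interpolation=cv2.INTER_CUBIC))
'''
open('m.py','w').write(m)
E
python3 m.py | sed 's/ rms/ rms/'; python3 -c "
import cv2,numpy as np
a=cv2.imread('pics/tray_s.png');b=cv2.imread('pics/tray_t.png');print(a.shape,b.shape)
h=600;cv2.imwrite('pics/tray_both.png',np.hstack([cv2.resize(a,(300,240)) if 0 else cv2.copyMakeBorder(cv2.resize(a,(400,320)),0,80,0,0,0),cv2.resize(b,(400,400))]))"
```

```text
probe both [ 563.1 -287.8   70.9] [  0.   -37.06 -19.92   1.     1.  ] rms 0.71
probe scene [ 562.8 -288.1   70.9] [  0.   -37.06 -18.57   1.     1.  ] rms 0.61
probe top [ 563.7 -287.8   70.9] [  0.   -37.06 -21.26   1.     1.  ] rms 0.71
spatula both [ 5.995e+02  1.600e+00 -1.000e-01] [  0.     0.   182.01   0.95   0.82] rms 0.26
spatula scene [ 6.004e+02  2.000e+00 -1.000e-01] [  0.     0.   182.11   0.95   0.82] rms 0.25
spatula top [ 5.991e+02  1.300e+00 -1.000e-01] [  0.     0.   181.83   0.95   0.82] rms 0.19
blue both [498.4 -70.5  30. ] [0.   0.   0.   1.07 1.02] rms 0.29
blue scene [498.5 -70.1  30. ] [0.   0.   0.   1.07 1.02] rms 0.33
blue top [498.4 -70.7  30. ] [0.   0.   0.   1.07 1.02] rms 0.21
yellow both [501.2  49.6  31.5] [0.   0.   0.   1.05 1.  ] rms 0.31
yellow scene [501.3  49.9  31.5] [0.   0.   0.   1.05 1.  ] rms 0.36
yellow top [501.2  49.4  31.5] [0.   0.   0.   1.05 1.  ] rms 0.22
trayblue both [530.2 266.1   0.8] [  0.     0.   -15.49   0.93   0.82] rms 0.28
trayblue scene [529.8 266.6   0.8] [  0.     0.   -15.45   0.93   0.82] rms 0.27
trayblue top [530.2 265.7   0.8] [  0.     0.   -15.58   0.93   0.82] rms 0.21
traygreen both [512.1 200.6   0.7] [  0.     0.   -15.45   0.92   0.79] rms 0.31
traygreen scene [511.7 201.2   0.7] [  0.     0.   -15.45   0.92   0.79] rms 0.32
traygreen top [512.2 200.3   0.7] [  0.     0.   -15.49   0.92   0.79] rms 0.23
(480, 600, 3) (585, 585, 3)
```

View pics/tray_both.png

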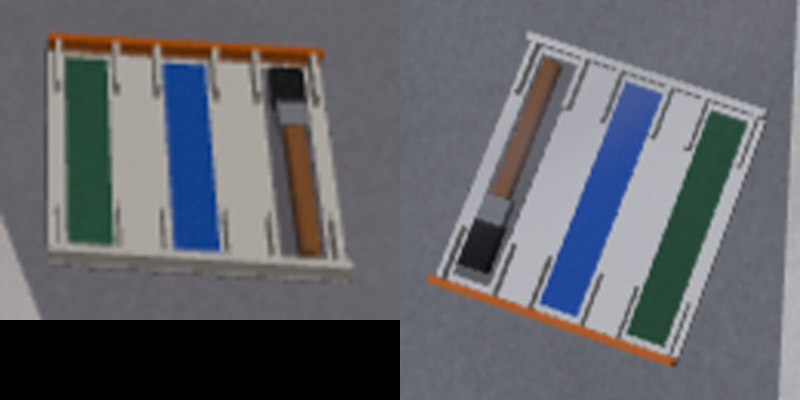

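```bash
cat > m2.py <<'E'
from h import *
P=shoot()
def do(name,col,rects,model,x0,free):
    V=[(p,contour(p,col,r)) for p,r in zip(P,rects)]
    x,e=fit(V,model,x0,free); print(name,np.round(x[:3]*1000,1),np.round(x[3:],2),"rms",round(e,2)); return x
for z0 in(0,3,6):
  cyl=np.vstack([disc(40,z0),disc(40,10)])
  for z in(.036,):
    do(f"blue{z0}","blue",[(230,175,260,200),(300,235,335,270)],cyl,[.498,-.07,z,0,0,0],[0,1,2])
    do(f"yell{z0}","yellow",[(278,170,305,190),(250,235,280,265)],cyl,[.501,.049,z,0,0,0],[0,1,2])
    do(f"blue{z0}","blue",[(230,175,260,200),(300,235,335,270)],cyl,[.498,-.07,z,0,0,0],[0,1])
    do(f"yell{z0}","yellow",[(278,170,305,190),(250,235,280,265)],cyl,[.501,.049,z,0,0,0],[0,1])
rc=[(125,190,180,225),(400,185,455,265)]
M=PROBE-[.025,0,.011]
for f in([0,1,2,5],[0,1,2,4,5],[0,1,2,5,6,7],[0,1,2,4,5,6,7]):
    x=do("probe(body centre)","yellow",rc,M,[.583,-.297,.095,0,-35,-20],f)
    print("   origin",np.round((x[:3]-R.from_euler("xyz",x[3:6],degrees=True).apply([.025,0,.011]))*1000,1))
for t,w in(("bottle",.0),("jar",0)):
    for p in P:
        for r in env.regions_of(p,t)[:2]: print(t,r["conf"],r["rect"])
im=P[1]["image"][180:280,375:470,::-1]; a=cv2.resize(im,None,fx=5,fy=5,interpolation=cv2.INTER_CUBIC)
X=R.from_euler("xyz",x[3:6],degrees=True).apply(M)+x[:3]
b=cv2.resize(P[0]["image"][185:270,115:200,::-1],None,fx=5,fy=5,interpolation=cv2.INTER_CUBIC)
for c,p,o in((a,P[1],(375,180)),(b,P[0],(115,185))):
    h=cv2.convexHull(((proj(p,X)-o+.5)*5).astype(np.int32)); cv2.polylines(c,[h],True,(255,0,255),1)
b=cv2.copyMakeBorder(b,0,500-b.shape[0],0,0,0)
cv2.imwrite("pics/pr.png",cv2.resize(np.hstack([a,b]),None,fx=.88,fy=.88))
E
python3 m2.py
```

```text
blue0 [498.3 -70.5  34.6] [0. 0. 0. 1. 1.] rms 0.33
yell0 [501.1  49.5  35.8] [0. 0. 0. 1. 1.] rms 0.43
blue0 [498.4 -70.4  36. ] [0. 0. 0. 1. 1.] rms 0.38
yell0 [501.1  49.5  36. ] [0. 0. 0. 1. 1.] rms 0.43
blue3 [498.4 -70.5  33.2] [0. 0. 0. 1. 1.] rms 0.2
yell3 [501.1  49.6  34.5] [0. 0. 0. 1. 1.] rms 0.25
blue3 [498.8 -70.4  36. ] [0. 0. 0. 1. 1.] rms 0.42
yell3 [501.4  49.5  36. ] [0. 0. 0. 1. 1.] rms 0.31
blue6 [498.4 -70.5  31.9] [0. 0. 0. 1. 1.] rms 0.24
yell6 [501.2  49.6  33.3] [0. 0. 0. 1. 1.] rms 0.19
blue6 [498.9 -70.4  36. ] [0. 0. 0. 1. 1.] rms 0.62
yell6 [501.6  49.3  36. ] [0. 0. 0. 1. 1.] rms 0.42
probe(body centre) [ 575.5 -292.3   94.6] [  0.   -35.   -20.36   1.     1.  ] rms 0.78
   origin [ 562.2 -287.4   71.3]
probe(body centre) [ 575.6 -292.4   94.7] [  0.   -37.08 -19.81   1.     1.  ] rms 0.71
   origin [ 563.1 -287.9   70.8]
probe(body centre) [ 576.  -292.4   95.4] [  0.   -35.   -21.56   0.96   0.86] rms 0.3
   origin [ 562.8 -287.2   72. ]
probe(body centre) [ 576.  -292.4   95.3] [  0.   -36.   -21.21   0.97   0.86] rms 0.27
   origin [ 563.1 -287.4   71.7]
bottle 0.8 [102.5, 249.9, 142.8, 301.2]
bottle 0.77 [431.5, 141.7, 479.3, 178.3]
jar 0.57 [256.0, 141.2, 267.4, 165.5]
jar 0.35 [290.6, 237.1, 385.0, 311.8]
jar 0.78 [276.2, 302.9, 290.4, 324.6]
```

View pics/pr.png

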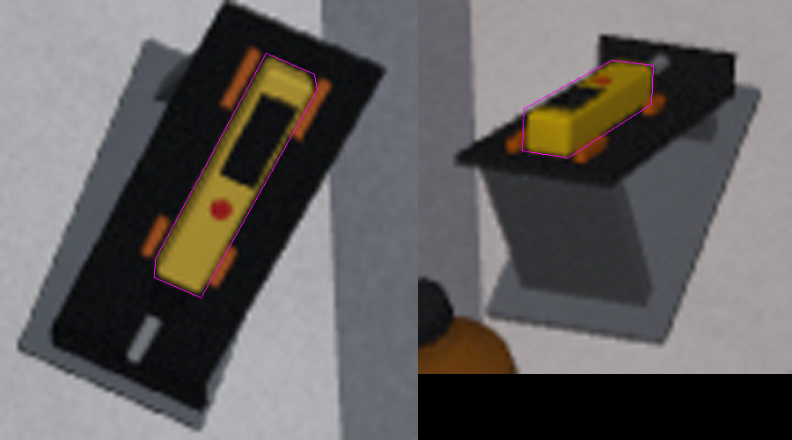

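The hull overlays sit well on the probe: body centre ≈(576,-292,95), yaw ≈-21.3°, pitch -35°. Now I'll work out the pre-grasp.

```bash
cat > t.py <<'E'
from h import *
def rot(y,p,flip): # tool rotation for object yaw, pitch; flip 'y': tool x = -object x
    return R.from_euler("xyz",[0,p,y],degrees=True)*R.from_euler(flip,180,degrees=True)
def delta(pos,Rt,cur=None):
    o=env.get_obs(); p0=np.array(o["tool_pos"]);R0=R.from_euler("xyz",o["tool_rot"],degrees=True)
    if cur: p0,R0=np.array(cur[0])/1000,R.from_euler("xyz",cur[1],degrees=True)
    print("t",round(o["time_s"],2),"shift",np.round(np.array(pos)*1000-p0*1000,1).tolist(),"turn",np.round((Rt*R0.inv()).as_rotvec(),3).tolist(),"q",np.round(o["qpos"]).tolist(),"F",np.round(o["force"],1).tolist())
def probe_tcp(org,yaw,pitch,loc=(18,0,3.5)):
    return np.array(org)/1000+R.from_euler("xyz",[0,pitch,yaw],degrees=True).apply(np.array(loc)/1000), rot(yaw,pitch,"y")
E
python3 - <<'E'
from t import *
o=[563,-287.4,73.5]
for up in(120,40,0):
    delta(*probe_tcp(o,-21.3,-35,(18,0,3.5+up)))
E
```

```text
t 1.8 shift [339.4, 360.0, -37.6] turn [-0.797, 0.042, 2.404] q [76.0, 18.0, -4.0, 83.0, 1.0, 79.0, -3.0] F [0.1, -0.4, 0.3]
t 1.8 shift [382.2, 343.3, -103.1] turn [-0.797, 0.042, 2.404] q [76.0, 18.0, -4.0, 83.0, 1.0, 79.0, -3.0] F [0.1, -0.4, 0.3]
t 1.8 shift [403.5, 335.0, -135.9] turn [-0.797, 0.042, 2.404] q [76.0, 18.0, -4.0, 83.0, 1.0, 79.0, -3.0] F [0.1, -0.4, 0.3]
```

apply_moves:
  targets:
    - [[340,360,30],[-0.797,0.042,2.404]]
    - [[340,360,30],[-0.797,0.042,2.404]]
    - [[340,360,30],[-0.797,0.042,2.404]]
    - [[340,360,30],[-0.797,0.042,2.404]]
    - [[340,360,30],[-0.797,0.042,2.404]]
    - [[340,360,30],[-0.797,0.042,2.404]]
    - [[340,360,30],[-0.797,0.042,2.404]]
    - [[340,360,30],[-0.797,0.042,2.404]]
  hand: 70
  squeeze: 30

```text
time_s: 2.6
tool_pos: [0.4468, -0.3348, 0.2475]
tool_rot: [166.8, 16.0, 79.8]
force: [1.0, -0.8, 0.6]
grip_width: 0.0701
```

```bash
python3 - <<'E'
from t import *
o=[563,-287.4,73.5]
for up in(120,40,0):
    delta(*probe_tcp(o,-21.3,-35,(18,0,3.5+up)))
E
```

```text
t 2.6 shift [63.9, 67.7, -62.5] turn [-0.417, 0.023, 1.259] q [55.0, -7.0, -26.0, 110.0, 9.0, 59.0, 17.0] F [1.0, -0.8, 0.6]
t 2.6 shift [106.7, 51.1, -128.0] turn [-0.417, 0.023, 1.259] q [55.0, -7.0, -26.0, 110.0, 9.0, 59.0, 17.0] F [1.0, -0.8, 0.6]
t 2.6 shift [128.1, 42.7, -160.8] turn [-0.417, 0.023, 1.259] q [55.0, -7.0, -26.0, 110.0, 9.0, 59.0, 17.0] F [1.0, -0.8, 0.6]
```

apply_moves:
  targets:
    - [[64,68,-62],[-0.417,0.023,1.259]]
    - [[64,68,-62],[-0.417,0.023,1.259]]
    - [[64,68,-62],[-0.417,0.023,1.259]]
    - [[64,68,-62],[-0.417,0.023,1.259]]
    - [[64,68,-62],[-0.417,0.023,1.259]]
    - [[64,68,-62],[-0.417,0.023,1.259]]
    - [[64,68,-62],[-0.417,0.023,1.259]]
    - [[64,68,-62],[-0.417,0.023,1.259]]

```text
time_s: 3.4
tool_pos: [0.5092, -0.2686, 0.1849]
tool_rot: [176.7, 33.7, 147.8]
force: [-0.5, -0.1, 0.0]
grip_width: 0.0701
```

```bash
python3 - <<'E'
from t import *
o=[563,-287.4,73.5]
for up in(120,40,0):
    delta(*probe_tcp(o,-21.3,-35,(18,0,3.5+up)))
E
```

```text
t 3.4 shift [1.6, 1.5, 0.1] turn [-0.052, 0.001, 0.158] q [42.0, -12.0, -16.0, 126.0, -5.0, 31.0, 88.0] F [-0.5, -0.1, 0.0]
t 3.4 shift [44.3, -15.1, -65.4] turn [-0.052, 0.001, 0.158] q [42.0, -12.0, -16.0, 126.0, -5.0, 31.0, 88.0] F [-0.5, -0.1, 0.0]
t 3.4 shift [65.7, -23.5, -98.2] turn [-0.052, 0.001, 0.158] q [42.0, -12.0, -16.0, 126.0, -5.0, 31.0, 88.0] F [-0.5, -0.1, 0.0]
```

apply_moves:
  targets:
    - [[2,2,0],[-0.052,0.001,0.158]]
    - [[2,2,0],[-0.052,0.001,0.158]]
    - [[23,-7,-33],[-0.052,0.001,0.158]]
    - [[44,-15,-65],[-0.052,0.001,0.158]]
    - [[44,-15,-65],[-0.052,0.001,0.158]]
    - [[44,-15,-65],[-0.052,0.001,0.158]]

```text
time_s: 4.0
tool_pos: [0.553, -0.2832, 0.1185]
tool_rot: [179.8, 34.8, 158.3]
force: [-0.5, -0.2, -0.3]
grip_width: 0.0702
```

```bash
python3 - <<'E'
from t import *
o=[563,-287.4,73.5]
for up in(10,0):
    delta(*probe_tcp(o,-21.3,-35,(18,0,3.5+up)))
E
```

```text
t 4.0 shift [16.5, -6.7, -23.6] turn [-0.004, -0.002, 0.005] q [38.0, -1.0, -12.0, 126.0, -9.0, 20.0, 102.0] F [-0.5, -0.2, -0.3]
t 4.0 shift [21.8, -8.8, -31.8] turn [-0.004, -0.002, 0.005] q [38.0, -1.0, -12.0, 126.0, -9.0, 20.0, 102.0] F [-0.5, -0.2, -0.3]
```

apply_moves:
  targets:
    - [[10,-4,-15],[-0.004,-0.002,0.005]]
    - [[17,-7,-24],[-0.004,-0.002,0.005]]
    - [[20,-8,-29],[-0.004,-0.002,0.005]]
    - [[22,-9,-32],[-0.004,-0.002,0.005]]
    - [[22,-9,-32],[-0.004,-0.002,0.005]]
    - [[22,-9,-32],[-0.004,-0.002,0.005]]

```text
time_s: 4.6
tool_pos: [0.5756, -0.2929, 0.0886]
tool_rot: [-179.9, 35.2, 158.7]
force: [0.1, 0.5, 0.6]
grip_width: 0.07
```

```bash
python3 - <<'E'
from t import *
P=shoot("a")
delta(*probe_tcp([563,-287.4,73.5],-21.3,-35))
a=cv2.resize(P[1]["image"][180:280,375:470,::-1],None,fx=4.5,fy=4.5,interpolation=cv2.INTER_CUBIC)
b=cv2.resize(P[0]["image"][165:265,110:190,::-1],None,fx=4.5,fy=4.5,interpolation=cv2.INTER_CUBIC)
cv2.imwrite("pics/a.png",np.hstack([a,b]))
E
```

```text
t 4.7 shift [-0.7, 0.8, -1.8] turn [0.002, 0.003, 0.0] q [38.0, 5.0, -12.0, 124.0, -7.0, 16.0, 101.0] F [-0.2, -0.3, 0.1]
```

View pics/a.png

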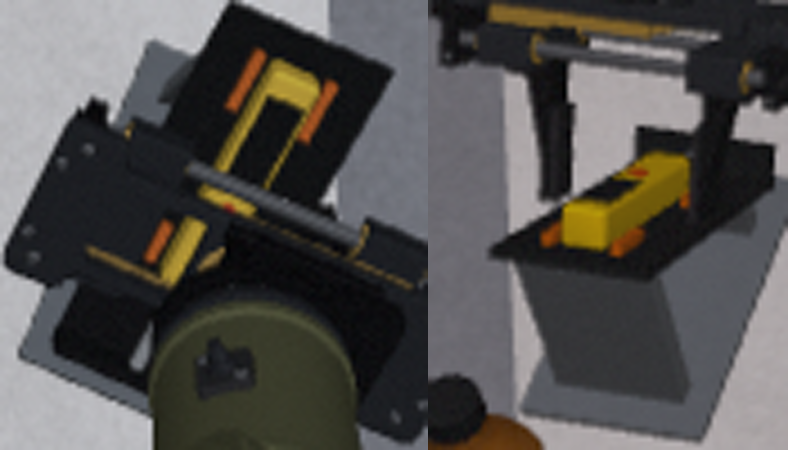

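The fingers straddle the body between the orange guides, with no contact force. Closing now.

apply_moves:
  targets:
    - [[-1,1,-2],[0,0,0]]
    - [[-1,1,-2],[0,0,0]]
    - [[-1,1,-2],[0,0,0]]
    - [[-1,1,-2],[0,0,0]]
    - [[-1,1,-2],[0,0,0]]
    - [[-1,1,-2],[0,0,0]]
  hand: 10
  squeeze: 40

```text
time_s: 5.3
tool_pos: [0.5745, -0.2917, 0.0857]
tool_rot: [-180.0, 35.1, 158.7]
force: [0.1, -0.1, -0.4]
grip_width: 0.0295
```

apply_moves:
  targets:
    - [[-3,1,5],[0,0,0]]
    - [[-6,2,12],[0,0,0]]
    - [[-14,5,25],[0,0,0]]
    - [[-25,10,45],[0,0,0]]
    - [[-35,14,65],[0,0,0]]
    - [[-35,14,80],[0,0,0]]
    - [[-35,14,80],[0,0,0]]

```text
time_s: 6.0
tool_pos: [0.5406, -0.2785, 0.1694]
tool_rot: [-179.9, 35.5, 158.7]
force: [0.6, 0.2, -1.6]
grip_width: 0.0233
```

```bash
cat > v.py <<'E'
# held probe: fit it in the hand; args: guess of probe in tool from grasp
from t import *
def held(g=(18,0,3.5),yo=0,pitch_off=0):
    o=env.get_obs(); Rt=R.from_euler("xyz",o["tool_rot"],degrees=True); p=np.array(o["tool_pos"])
    Rp=Rt*R.from_euler("y",180,degrees=True); org=p-Rp.apply(np.array(g)/1000)
    return org,Rp
E
python3 - <<'E'
from v import *
P=shoot("b"); org,Rp=held(); e=Rp.as_euler("xyz",degrees=True)
print("expect org",np.round(org*1000,1),np.round(e,1),"tip",np.round((org+Rp.apply([-.084,0,.011]))*1000,1), env.get_obs()["grip_width"])
for p,n in zip(P,"st"):
    X=Rp.apply(PROBE)+org; q=proj(p,X); c=q.mean(0).astype(int); l,t=c-45
    a=cv2.resize(p["image"][t:t+90,l:l+90,::-1],None,fx=4.4,fy=4.4,interpolation=cv2.INTER_CUBIC)
    cv2.polylines(a,[cv2.convexHull(((q-(l,t)+.5)*4.4).astype(np.int32))],True,(255,0,255),1)
    tip=((proj(p,(org+Rp.apply([-.084,0,.011]))[None])[0]-(l,t)+.5)*4.4).astype(int); cv2.circle(a,tuple(map(int,tip)),3,(0,255,0),1)
    cv2.imwrite(f"pics/b_{n}.png",a)
cv2.imwrite("pics/b.png",np.hstack([cv2.imread(f"pics/b_{n}.png") for n in "st"]))
E
```

```text
expect org [ 527.4 -273.   152.6] [ -0.  -35.1 -21.3] tip [ 457.5 -245.7  113.3] 0.02404475419190998
```

View pics/b.png

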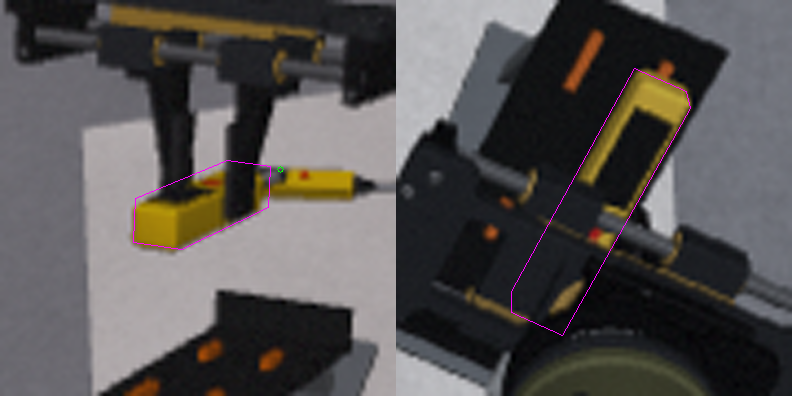

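The probe is held at 24 mm width, and the predicted hull matches its visible rear end in both views. Next: hover the tip over the blue pad.

apply_moves:
  targets:
    - [[10,30,0],[0,0,0]]
    - [[20,65,0],[0,0,0]]
    - [[30,105,-10],[0,0,0]]
    - [[38,145,-20],[0,0,0]]
    - [[41,170,-30],[0,0,0]]
    - [[41,175,-40],[0,0,0]]
    - [[41,175,-45],[0,0,0]]
    - [[41,175,-45],[0,0,0]]

```text
time_s: 6.9
tool_pos: [0.5791, -0.103, 0.1185]
tool_rot: [-180.0, 34.9, 158.7]
force: [-1.1, 0.4, -0.6]
grip_width: 0.0237
```

```bash
cat > show.py <<'E'
from v import *
import sys
def show(name,tgt=None,g=(18,0,3.5),half=45):
    P=shoot(name); org,Rp=held(g); tip=org+Rp.apply([-.084,0,.011])
    print("org",np.round(org*1000,1),np.round(Rp.as_euler("xyz",degrees=True),1),"tip",np.round(tip*1000,1),"q",np.round(env.get_obs()["qpos"]),"F",np.round(env.get_obs()["force"],1))
    o=[]
    for p in P:
        q=proj(p,Rp.apply(PROBE)+org); c=np.round(proj(p,(org+Rp.apply([-.05,0,.011]))[None])[0]).astype(int); l,t=c-half; k=396/(2*half)
        a=cv2.resize(p["image"][t:t+2*half,l:l+2*half,::-1],None,fx=k,fy=k,interpolation=cv2.INTER_CUBIC)
        cv2.polylines(a,[cv2.convexHull(((q-(l,t)+.5)*k).astype(np.int32))],True,(255,0,255),1)
        for X,cc in((tip,(0,255,0)),(tgt,(0,0,255))):
            if X is not None: cv2.circle(a,tuple(int(v) for v in (proj(p,np.array(X)[None])[0]-(l,t)+.5)*k),3,cc,1)
        o.append(a)
    cv2.imwrite(f"pics/{name}.png",np.hstack(o)); return P
E
python3 -c "
from show import *
show('c',[.4986,-.0705,.046])"
```

```text
org [568.2 -99.1 107. ] [ -0.  -35.1 -21.4] tip [498.4 -71.7  67.8] q [ 39.  -4. -38. 128.  23.  23.  50.] F [ 0.5 -0.1 -0.3]
```

View pics/c.png

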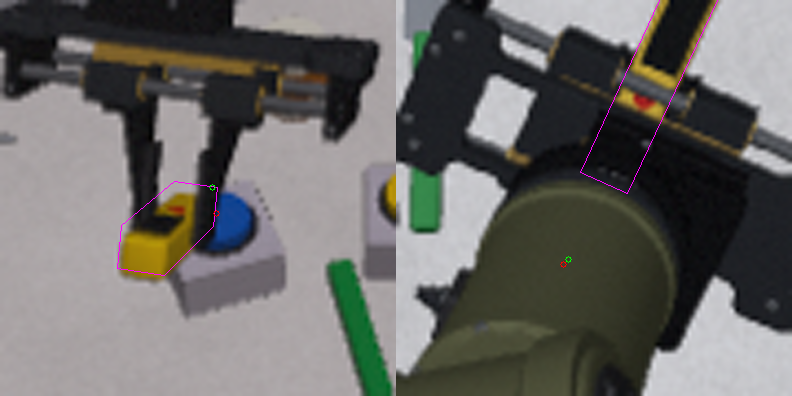

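apply_moves:
  targets:
    - [[0,1,-8],[0,0,0]]
    - [[0,1,-14],[0,0,0]]
    - [[0,1,-18],[0,0,0]]
    - [[0,1,-18],[0,0,0]]

```text
time_s: 7.4
tool_pos: [0.5802, -0.1024, 0.1023]
tool_rot: [-180.0, 35.1, 158.6]
force: [-0.1, -0.1, -0.2]
grip_width: 0.0236
```

```bash
python3 -c "
from v import *
o=env.get_obs();org,Rp=held();print(np.round((org+Rp.apply([-.084,0,.011]))*1000,1),o['force'].round(2) if hasattr(o['force'],'round') else o['force'],o['wrist_torque'])"
```

```text
[498.4 -70.4  49.8] [-0.11 -0.12 -0.24] [ 4.55262280e-01  6.36496508e-01 -2.86980039e-04]
```

apply_moves:
  targets:
    - [[0,0,-2],[0,0,0]]
    - [[0,0,-4],[0,0,0]]
    - [[0,0,-4],[0,0,0]]

```text
time_s: 7.7
tool_pos: [0.5807, -0.1018, 0.0989]
tool_rot: [-180.0, 35.2, 158.7]
force: [0.6, -0.1, -1.3]
grip_width: 0.0236
```

```bash
python3 -c "
from v import *
o=env.get_obs();org,Rp=held();print(np.round((org+Rp.apply([-.084,0,.011]))*1000,1),o['force'],o['wrist_torque'])"
```

```text
[499.  -69.9  46.3] [ 0.57719525 -0.09851866 -1.3051174 ] [ 0.30468453  0.51145597 -0.02782422]
```

apply_moves:
  targets:
    - [[0,0,-1.5],[0,0,0]]
    - [[0,0,-3],[0,0,0]]
    - [[0,0,-3],[0,0,0]]
    - [[0,0,-3],[0,0,0]]

```text
time_s: 8.1
tool_pos: [0.5807, -0.1016, 0.0959]
tool_rot: [-180.0, 35.2, 158.7]
force: [0.4, -0.4, 0.2]
grip_width: 0.0234
```

```bash
cat > f.py <<'E'
from v import *
F=[];T=[]
for i in range(4):
    p=env.read_camera("scene") if i else 0; o=env.get_obs(); F.append(o["force"]);T.append(o["wrist_torque"])
org,Rp=held();print("t",o["time_s"],np.round((org+Rp.apply([-.084,0,.011]))*1000,1),"F",np.round(np.mean(F,0),2),"T",np.round(np.mean(T,0),3), "Fz",np.round([f[2] for f in F],1))
E
python3 f.py
```

```text
t 8.25 [499.  -69.8  43.3] F [ 0.48 -0.52  0.18] T [ 0.212  0.432 -0.037] Fz [ 0.2  0.3  0.5 -0.3]
```

apply_moves:
  targets:
    - [[0,0,-1],[0,0,0]]
    - [[0,0,-1.5],[0,0,0]]
    - [[0,0,-1.5],[0,0,0]]
    - [[0,0,-1.5],[0,0,0]]

```text
time_s: 8.65
tool_pos: [0.581, -0.1017, 0.0947]
tool_rot: [-180.0, 35.2, 158.7]
force: [1.3, -1.0, 2.5]
grip_width: 0.0234
```

```bash
python3 f.py
```

```text
t 8.8 [499.3 -69.8  42. ] F [ 1.38 -1.09  2.72] T [ 0.056  0.147 -0.036] Fz [2.5 2.6 3.  2.9]
```

apply_moves:
  targets:
    - [[0,0,6],[0,0,0]]
    - [[0,0,16],[0,0,0]]
    - [[0,0,26],[0,0,0]]
    - [[0,0,26],[0,0,0]]

```text
time_s: 9.2
tool_pos: [0.5803, -0.1015, 0.1204]
tool_rot: [-180.0, 35.1, 158.7]
force: [0.3, 0.7, -0.8]
grip_width: 0.0237
```

```bash
python3 f.py
```

```text
t 9.35 [497.6 -69.7  66.5] F [ 0.01 -0.03 -1.43] T [0.339 0.623 0.02 ] Fz [-0.8 -1.1 -2.  -1.8]
```

Blue pad touched: the force rose about 4 N and the wrist moment dropped. Over to yellow.

apply_moves:
  targets:
    - [[1,20,0],[0,0,0]]
    - [[2,55,0],[0,0,0]]
    - [[3,90,0],[0,0,0]]
    - [[3,113,0],[0,0,0]]
    - [[3,119,0],[0,0,0]]
    - [[3,119,-6],[0,0,0]]
    - [[3,119,-12],[0,0,0]]
    - [[3,119,-12],[0,0,0]]

```text
time_s: 10.15
tool_pos: [0.5821, 0.0161, 0.1062]
tool_rot: [-179.9, 34.9, 158.7]
force: [-0.6, -0.5, -1.4]
grip_width: 0.0237
```

```bash
python3 -c "
from show import *
show('d',[.5013,.0495,.046],half=50)"; python3 f.py
```

```text
org [571.1  21.1  94.3] [ -0.1 -35.1 -21.3] tip [501.2  48.4  55. ] q [ 34.  -0. -51. 127.  42.  31.  19.] F [ 0.2 -0.5 -0.9]
t 10.4 [501.9  48.8  55.8] F [-0.04 -0.16 -1.04] T [ 0.351  0.64  -0.016] Fz [-0.9 -0.8 -1.3 -1.1]
```

View pics/d.png

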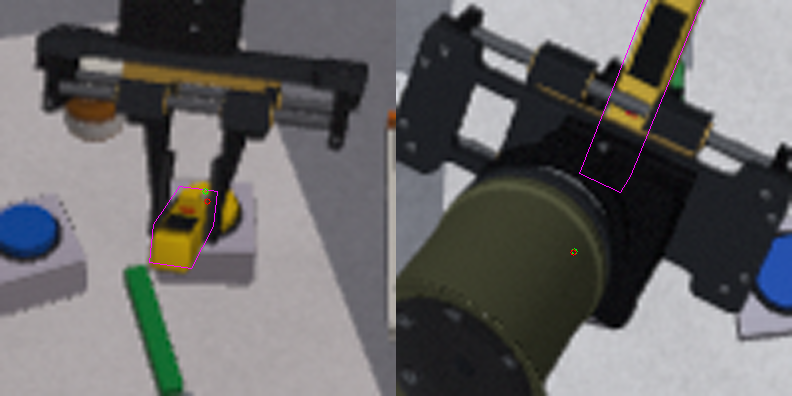

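apply_moves:
  targets:
    - [[0,1,-5],[0,0,0]]
    - [[0,1,-9],[0,0,0]]
    - [[0,1,-11],[0,0,0]]
    - [[0,1,-12.5],[0,0,0]]
    - [[0,1,-12.5],[0,0,0]]
    - [[0,1,-12.5],[0,0,0]]

```text
time_s: 11.0
tool_pos: [0.5837, 0.0183, 0.096]
tool_rot: [-180.0, 35.2, 158.7]
force: [-0.7, 0.4, 0.1]
grip_width: 0.0239
```

```bash
python3 f.py
```

```text
t 11.15 [501.9  50.2  43.4] F [0.74 0.21 0.56] T [0.257 0.45  0.004] Fz [0.1 1.2 0.2 0.7]
```

apply_moves:
  targets:
    - [[0,0,-0.7],[0,0,0]]
    - [[0,0,-0.7],[0,0,0]]
    - [[0,0,6],[0,0,0]]
    - [[0,0,20],[0,0,0]]
    - [[0,0,40],[0,0,0]]
    - [[0,0,60],[0,0,0]]
    - [[0,0,60],[0,0,0]]

```text
time_s: 11.85
tool_pos: [0.585, 0.0188, 0.1585]
tool_rot: [179.9, 35.4, 158.6]
force: [0.9, -0.3, -0.8]
grip_width: 0.0234
```

```bash
python3 f.py; python3 - <<'E'
from t import *
for up in(70,0): delta(*probe_tcp([530.2,266.1,4+up],-15.5,0))
E
```

```text
t 12.0 [500.7  50.  101.8] F [ 0.28 -0.25 -1.42] T [ 0.348  0.652 -0.013] Fz [-0.8 -0.7 -2.  -2.2]
t 12.0 shift [-35.0, 243.2, -76.7] turn [0.195, 0.58, 0.098] q [35.0, -6.0, -49.0, 125.0, 29.0, 34.0, 33.0] F [-0.2, -0.2, -2.2]
t 12.0 shift [-35.0, 243.2, -146.7] turn [0.195, 0.58, 0.098] q [35.0, -6.0, -49.0, 125.0, 29.0, 34.0, 33.0] F [-0.2, -0.2, -2.2]
```

apply_moves:
  targets:
    - [[-3,25,0],[0.02,0.058,0.01]]
    - [[-9,65,-10],[0.05,0.15,0.025]]
    - [[-16,105,-25],[0.085,0.25,0.042]]
    - [[-22,145,-40],[0.117,0.35,0.06]]
    - [[-28,185,-55],[0.15,0.45,0.075]]
    - [[-33,222,-66],[0.18,0.54,0.09]]
    - [[-35,240,-76],[0.195,0.58,0.098]]
    - [[-35,243,-76],[0.195,0.58,0.098]]

```text
time_s: 12.8
tool_pos: [0.5469, 0.2629, 0.0759]
tool_rot: [179.9, -0.3, 164.6]
force: [-0.4, -0.0, -1.0]
grip_width: 0.0236
```

```bash
python3 -c "
from show import *
P=show('e',half=50)
rc=[]
"; python3 - <<'E'
from t import *
for up in(70,20,0): delta(*probe_tcp([530.2,266.1,4+up],-15.5,0))
E
```

```text
org [530.1 266.1  74.6] [  0.    0.  -15.5] tip [449.1 288.5  85.6] q [ 15.  30. -55.  98.  26.  67.  27.] F [-0.5 -0.7 -1.2]
t 12.9 shift [0.1, -0.0, -0.6] turn [-0.0, -0.0, -0.0] q [15.0, 30.0, -55.0, 98.0, 26.0, 67.0, 27.0] F [-0.5, -0.7, -1.2]
t 12.9 shift [0.1, -0.0, -50.6] turn [-0.0, -0.0, -0.0] q [15.0, 30.0, -55.0, 98.0, 26.0, 67.0, 27.0] F [-0.5, -0.7, -1.2]
t 12.9 shift [0.1, -0.0, -70.6] turn [-0.0, -0.0, -0.0] q [15.0, 30.0, -55.0, 98.0, 26.0, 67.0, 27.0] F [-0.5, -0.7, -1.2]
```

View pics/e.png

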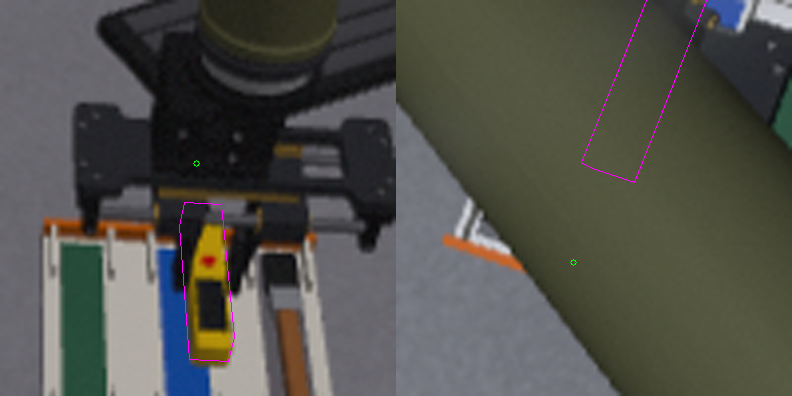

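apply_moves:
  targets:
    - [[0,0,-25],[0,0,0]]
    - [[0,0,-45],[0,0,0]]
    - [[0,0,-58],[0,0,0]]
    - [[0,0,-66],[0,0,0]]
    - [[0,0,-68],[0,0,0]]
    - [[0,0,-68],[0,0,0]]

```text
time_s: 13.5
tool_pos: [0.5488, 0.2613, 0.0122]
tool_rot: [179.9, 0.1, 164.5]
force: [0.9, 0.7, 0.3]
grip_width: 0.0235
```

```bash
python3 f.py; python3 - <<'E'
from t import *
delta(*probe_tcp([530.2,266.1,4],-15.5,0))
E
```

```text
t 13.65 [450.8 289.   19.8] F [ 0.35  0.41 -0.87] T [ 0.072 -0.155  0.004] Fz [ 0.3 -1.2 -1.7 -0.9]
t 13.65 shift [-1.6, -0.4, -5.1] turn [-0.001, 0.003, 0.001] q [13.0, 34.0, -52.0, 100.0, 30.0, 61.0, 25.0] F [-0.3, 0.6, -0.9]
```

apply_moves:
  targets:
    - [[-1.5,0,-2],[0,0,0]]
    - [[-1.5,0,-4],[0,0,0]]
    - [[-1.5,0,-4],[0,0,0]]
    - [[-1.5,0,-4],[0,0,0]]

```text
time_s: 14.05
tool_pos: [0.5483, 0.2617, 0.0111]
tool_rot: [179.9, 0.3, 164.4]
force: [-4.1, -3.5, 17.3]
grip_width: 0.0235
```

```bash
python3 f.py; python3 - <<'E'
from t import *
delta(*probe_tcp([530.2,266.1,4],-15.5,0))
E
```

```text
t 14.2 [450.  289.1  18.1] F [-4.29 -4.13 17.17] T [-0.739  0.825  0.019] Fz [17.3 17.1 17.3 17. ]
t 14.2 shift [-0.7, -0.4, -3.5] turn [-0.0, 0.005, 0.001] q [12.0, 34.0, -52.0, 100.0, 31.0, 60.0, 24.0] F [-4.6, -4.3, 17.0]
```

apply_moves:
  targets:
    - [[0,0,1.5],[0,0,0]]
    - [[0,0,2.5],[0,0,0]]
    - [[0,0,2.5],[0,0,0]]

```text
time_s: 14.5
tool_pos: [0.5477, 0.2617, 0.0111]
tool_rot: [179.9, 0.2, 164.5]
force: [0.3, -1.6, 5.5]
grip_width: 0.0238
```

```bash
python3 f.py; python3 - <<'E'
from t import *
delta(*probe_tcp([530.2,266.1,4],-15.5,0))
E
```

```text
t 14.65 [449.4 289.   18.3] F [-0.05 -1.06  5.97] T [-0.091 -0.18   0.001] Fz [5.5 5.9 6.3 6.2]
t 14.65 shift [-0.2, -0.4, -3.6] turn [-0.001, 0.003, 0.001] q [12.0, 34.0, -52.0, 100.0, 30.0, 60.0, 25.0] F [-0.5, -1.1, 6.2]
```

Seated on the floor with a light push. Release, wait for the fingers, then lift.

apply_moves:
  targets:
    - [[0,0,0.5],[0,0,0]]
    - [[0,0,0.5],[0,0,0]]
    - [[0,0,0.5],[0,0,0]]
    - [[0,0,0.5],[0,0,0]]
  hand: 46

```text
time_s: 15.05
tool_pos: [0.5466, 0.2613, 0.0102]
tool_rot: [179.9, 0.0, 164.5]
force: [0.4, 0.7, -0.3]
grip_width: 0.0439
```

apply_moves:
  targets:
    - [[0,0,10],[0,0,0]]
    - [[0,0,30],[0,0,0]]
    - [[0,0,60],[0,0,0]]
    - [[0,0,100],[0,0,0]]
    - [[0,0,130],[0,0,0]]
    - [[0,-40,130],[0,0,0]]
    - [[0,-90,130],[0,0,0]]
    - [[0,-140,130],[0,0,0]]

```text
time_s: 15.85
tool_pos: [0.5469, 0.1207, 0.1416]
tool_rot: [179.9, 0.2, 164.6]
force: [1.4, -0.0, 0.7]
grip_width: 0.0461
```

```bash
python3 - <<'E'
from t import *
Rt=rot(182,0,"y"); Rs=R.from_euler("z",182,degrees=True)
p=lambda up:np.array([.601,.0016,0])+Rs.apply([.02,0,.003+up])
for up in(.08,.02,0): delta(p(up),Rt)
E
```

```text
t 15.85 shift [34.1, -119.8, -58.6] turn [0.004, 0.002, -2.838] q [35.0, 19.0, -59.0, 101.0, 18.0, 70.0, 46.0] F [1.4, -0.0, 0.7]
t 15.85 shift [34.1, -119.8, -118.6] turn [0.004, 0.002, -2.838] q [35.0, 19.0, -59.0, 101.0, 18.0, 70.0, 46.0] F [1.4, -0.0, 0.7]
t 15.85 shift [34.1, -119.8, -138.6] turn [0.004, 0.002, -2.838] q [35.0, 19.0, -59.0, 101.0, 18.0, 70.0, 46.0] F [1.4, -0.0, 0.7]
```

apply_moves:
  targets:
    - [[34,-120,-40],[0.004,0.002,-2.838]]
    - [[34,-120,-40],[0.004,0.002,-2.838]]
    - [[34,-120,-40],[0.004,0.002,-2.838]]
    - [[34,-120,-40],[0.004,0.002,-2.838]]
    - [[34,-120,-40],[0.004,0.002,-2.838]]
    - [[34,-120,-40],[0.004,0.002,-2.838]]
    - [[34,-120,-40],[0.004,0.002,-2.838]]
    - [[34,-120,-40],[0.004,0.002,-2.838]]

```text
time_s: 16.65
tool_pos: [0.5811, 0.0017, 0.1014]
tool_rot: [179.9, -0.0, 95.4]
force: [0.5, -0.2, -0.1]
grip_width: 0.0463
```

```bash
cat > sp.py <<'E'
from t import *
Rt=rot(182,0,"y"); Rs=R.from_euler("z",182,degrees=True)
p=lambda up:np.array([.601,.0016,0])+Rs.apply([.02,0,.003+up])
for up in(.1,.02,0): delta(p(up),Rt)
E
python3 sp.py
```

```text
t 16.65 shift [-0.1, -0.8, 1.6] turn [0.001, 0.002, -1.63] q [32.0, 20.0, -42.0, 100.0, 15.0, 65.0, -8.0] F [0.5, -0.2, -0.1]
t 16.65 shift [-0.1, -0.8, -78.4] turn [0.001, 0.002, -1.63] q [32.0, 20.0, -42.0, 100.0, 15.0, 65.0, -8.0] F [0.5, -0.2, -0.1]
t 16.65 shift [-0.1, -0.8, -98.4] turn [0.001, 0.002, -1.63] q [32.0, 20.0, -42.0, 100.0, 15.0, 65.0, -8.0] F [0.5, -0.2, -0.1]
```

apply_moves:
  targets:
    - [[0,-1,0],[0.001,0.002,-1.63]]
    - [[0,-1,0],[0.001,0.002,-1.63]]
    - [[0,-1,0],[0.001,0.002,-1.63]]
    - [[0,-1,0],[0.001,0.002,-1.63]]
    - [[0,-1,0],[0.001,0.002,-1.63]]
    - [[0,-1,0],[0.001,0.002,-1.63]]
    - [[0,-1,0],[0.001,0.002,-1.63]]
    - [[0,-1,0],[0.001,0.002,-1.63]]

```text
time_s: 17.45
tool_pos: [0.5811, 0.0008, 0.1014]
tool_rot: [180.0, -0.1, 26.6]
force: [-0.8, -0.1, -0.5]
grip_width: 0.0463
```

```bash
python3 sp.py; python3 - <<'E'
from h import *
P=shoot("g")
rc=[(355,150,395,225),(140,180,205,285)]
M=PROBE-[.025,0,.011]
def go(V,f): 
    x,e=fit(V,M,[.554,.259,.015,0,0,-15.5],f); Rp=R.from_euler("xyz",x[3:6],degrees=True)
    print(np.round((x[:3]-Rp.apply([.025,0,.011]))*1000,1),np.round(x[3:],2),round(e,2))
V=[(p,contour(p,"yellow",r)) for p,r in zip(P,rc)]
for v,f in((V,[0,1,2,5]),(V,[0,1,2,4,5,6,7]),(V[1:],[0,1,5,6,7]),(V[:1],[0,1,5,6,7])): go(v,f)
a=cv2.resize(P[0]["image"][145:230,325:425,::-1],(400,340),interpolation=cv2.INTER_CUBIC)
b=cv2.resize(P[1]["image"][170:300,105:235,::-1],(340,340),interpolation=cv2.INTER_CUBIC)
cv2.imwrite("pics/g.png",np.hstack([a,b]))
E
```

```text
t 17.45 shift [-0.1, 0.1, 1.6] turn [0.0, 0.001, -0.43] q [24.0, 18.0, -31.0, 101.0, 10.0, 64.0, -74.0] F [-0.8, -0.1, -0.5]
t 17.45 shift [-0.1, 0.1, -78.4] turn [0.0, 0.001, -0.43] q [24.0, 18.0, -31.0, 101.0, 10.0, 64.0, -74.0] F [-0.8, -0.1, -0.5]
t 17.45 shift [-0.1, 0.1, -98.4] turn [0.0, 0.001, -0.43] q [24.0, 18.0, -31.0, 101.0, 10.0, 64.0, -74.0] F [-0.8, -0.1, -0.5]
[530.8 267.7   0.6] [  0.    0.  -16.2   1.    1. ] 0.88
[531.1 267.    1.8] [  0.    -1.33 -15.81   0.97   0.83] 0.31
[530.7 266.1   4. ] [  0.     0.   -15.66   0.97   0.81] 0.27
[532.  266.9   4. ] [  0.     0.   -15.61   0.95   0.86] 0.15
```

View pics/g.png

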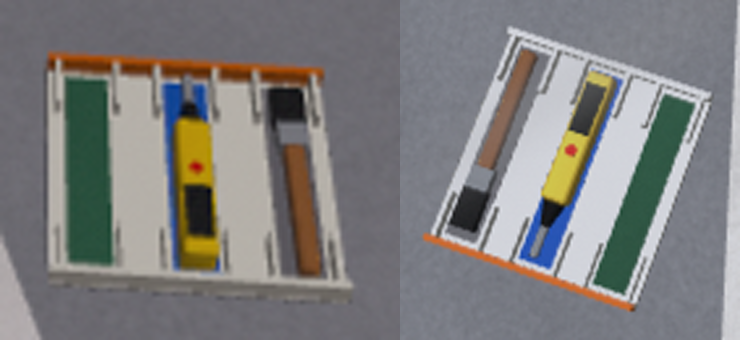

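The probe lies flat and centred in the blue compartment, tip at the orange end (scene tip (187,80), top tip (540,240)). On to the spatula.

apply_moves:
  targets:
    - [[0,0,0],[0,0.001,-0.43]]
    - [[0,0,0],[0,0.001,-0.43]]
    - [[0,0,-20],[0,0.001,-0.43]]
    - [[0,0,-50],[0,0.001,-0.43]]
    - [[0,0,-70],[0,0.001,-0.43]]
    - [[0,0,-78],[0,0.001,-0.43]]
    - [[0,0,-78],[0,0.001,-0.43]]

```text
time_s: 18.25
tool_pos: [0.5802, 0.0005, 0.0219]
tool_rot: [-180.0, 0.2, 2.4]
force: [-0.1, 0.3, 0.7]
grip_width: 0.046
```

```bash
python3 sp.py; python3 - <<'E'
from h import *
P=shoot("k")
a=cv2.resize(P[0]["image"][165:265,235:335,::-1],(400,400),interpolation=cv2.INTER_CUBIC)
b=cv2.resize(P[1]["image"][165:265,240:340,::-1],(400,400),interpolation=cv2.INTER_CUBIC)
cv2.imwrite("pics/k.png",np.hstack([a,b]))
E
```

```text
t 18.25 shift [0.8, 0.4, 81.1] turn [-0.0, -0.003, -0.008] q [19.0, 23.0, -26.0, 104.0, 12.0, 56.0, -99.0] F [-0.1, 0.3, 0.7]
t 18.25 shift [0.8, 0.4, 1.1] turn [-0.0, -0.003, -0.008] q [19.0, 23.0, -26.0, 104.0, 12.0, 56.0, -99.0] F [-0.1, 0.3, 0.7]
t 18.25 shift [0.8, 0.4, -18.9] turn [-0.0, -0.003, -0.008] q [19.0, 23.0, -26.0, 104.0, 12.0, 56.0, -99.0] F [-0.1, 0.3, 0.7]
```

View pics/k.png

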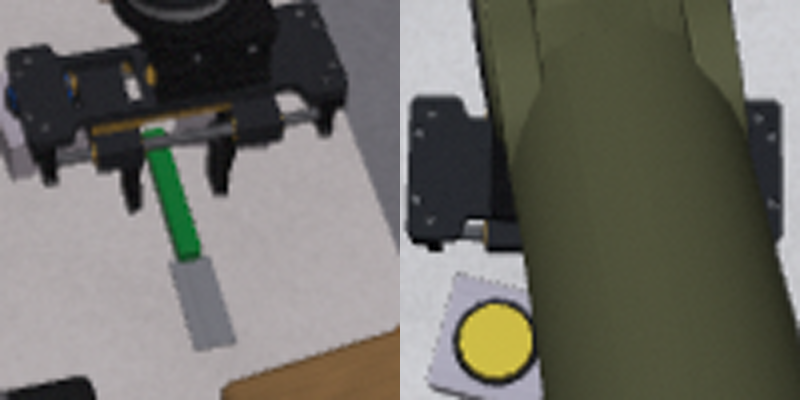

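The fingers at (132,190) and (218,180) straddle the handle at (170,170). Descend, close and wait fully.

apply_moves:
  targets:
    - [[1,0,-10],[0,-0.003,-0.008]]
    - [[1,0,-16],[0,-0.003,-0.008]]
    - [[1,0,-18.5],[0,-0.003,-0.008]]
    - [[1,0,-18.5],[0,-0.003,-0.008]]

```text
time_s: 18.75
tool_pos: [0.5815, 0.0004, 0.0036]
tool_rot: [180.0, -0.1, 1.9]
force: [-0.2, -0.3, -0.3]
grip_width: 0.0462
```

apply_moves:
  targets:
    - [[0,0,0],[0,0,0]]
    - [[0,0,0],[0,0,0]]
    - [[0,0,0],[0,0,0]]
    - [[0,0,0],[0,0,0]]
    - [[0,0,0],[0,0,0]]
    - [[0,0,0],[0,0,0]]
    - [[0,0,0],[0,0,0]]
    - [[0,0,0],[0,0,0]]
  hand: 4
  squeeze: 35

```text
time_s: 19.55
tool_pos: [0.5821, 0.0004, 0.0043]
tool_rot: [180.0, -0.1, 1.9]
force: [-1.0, -0.9, 1.5]
grip_width: 0.0158
```

apply_moves:
  targets:
    - [[0,0,5],[0,0,0]]
    - [[0,0,20],[0,0,0]]
    - [[0,0,45],[0,0,0]]
    - [[0,0,75],[0,0,0]]
    - [[0,0,100],[0,0,0]]
    - [[0,0,110],[0,0,0]]
    - [[0,0,110],[0,0,0]]

```text
time_s: 20.25
tool_pos: [0.5833, 0.0004, 0.1164]
tool_rot: [180.0, -0.4, 1.9]
force: [0.0, 0.4, -0.6]
grip_width: 0.0158
```

```bash
cat > st.py <<'E'
from t import *
import sys
yaw=-15.5; g=np.array([.0195,0,.004])
Rs=R.from_euler("z",yaw,degrees=True); seat=np.array([.5303,.2664,.004])+Rs.apply([0,-.068,0])
print("seat",seat)
for up in(.1,.02,.0): delta(seat+Rs.apply(g)+[0,0,up],rot(yaw,0,"y"))
E
python3 st.py; python3 - <<'E'
from h import *
P=shoot("l"); o=env.get_obs()
V=[(P[0],contour(P[0],"green",(240,140,330,250)))]
print(o["tool_pos"],V[0][1].min(0),V[0][1].max(0))
E
```

```text
seat [0.51212779 0.20087313 0.004     ]
t 20.25 shift [-52.4, 195.3, -8.4] turn [-0.009, 0.002, 2.839] q [21.0, 16.0, -27.0, 100.0, 8.0, 65.0, -97.0] F [0.0, 0.4, -0.6]
t 20.25 shift [-52.4, 195.3, -88.4] turn [-0.009, 0.002, 2.839] q [21.0, 16.0, -27.0, 100.0, 8.0, 65.0, -97.0] F [0.0, 0.4, -0.6]
t 20.25 shift [-52.4, 195.3, -108.4] turn [-0.009, 0.002, 2.839] q [21.0, 16.0, -27.0, 100.0, 8.0, 65.0, -97.0] F [0.0, 0.4, -0.6]
[5.81341481e-01 2.27849755e-04 1.13472892e-01] [275.875 174.375] [285.375 199.875]
```

apply_moves:
  targets:
    - [[-2,8,0],[-0.001,0,0.1]]
    - [[-6,22,0],[-0.001,0,0.24]]
    - [[-10,38,0],[-0.002,0,0.38]]
    - [[-14,54,0],[-0.002,0,0.52]]
    - [[-18,70,0],[-0.002,0,0.66]]
    - [[-22,86,0],[-0.003,0,0.8]]
    - [[-26,102,0],[-0.003,0.001,0.94]]
    - [[-30,118,0],[-0.003,0.001,1.08]]

```text
time_s: 21.15
tool_pos: [0.5505, 0.1188, 0.1123]
tool_rot: [-179.9, 0.1, 64.1]
force: [0.8, -0.2, -0.8]
grip_width: 0.0156
```

```bash
python3 st.py
```

```text
seat [0.51212779 0.20087313 0.004     ]
t 21.15 shift [-19.6, 76.9, -4.3] turn [0.002, -0.0, 1.753] q [20.0, 17.0, -40.0, 102.0, 12.0, 65.0, -50.0] F [0.8, -0.2, -0.8]
t 21.15 shift [-19.6, 76.9, -84.3] turn [0.002, -0.0, 1.753] q [20.0, 17.0, -40.0, 102.0, 12.0, 65.0, -50.0] F [0.8, -0.2, -0.8]
t 21.15 shift [-19.6, 76.9, -104.3] turn [0.002, -0.0, 1.753] q [20.0, 17.0, -40.0, 102.0, 12.0, 65.0, -50.0] F [0.8, -0.2, -0.8]
```

apply_moves:
  targets:
    - [[-2,8,0],[0,0,0.14]]
    - [[-4,18,0],[0,0,0.28]]
    - [[-7,28,0],[0,0,0.42]]
    - [[-10,38,0],[0,0,0.56]]
    - [[-13,48,0],[0,0,0.7]]
    - [[-16,58,0],[0,0,0.84]]
    - [[-18,68,0],[0,0,0.98]]
    - [[-20,77,0],[0,0,1.12]]

```text
time_s: 21.95
tool_pos: [0.5306, 0.1955, 0.1124]
tool_rot: [-180.0, -0.1, 128.3]
force: [-0.6, -0.3, -1.7]
grip_width: 0.0159
```

apply_moves:
  targets:
    - [[0,0,0],[0,0,0.13]]
    - [[0,0,0],[0,0,0.26]]
    - [[0,0,0],[0,0,0.39]]
    - [[0,0,0],[0,0,0.51]]
    - [[0,0,0],[0,0,0.6]]
    - [[0,0,0],[0,0,0.633]]
    - [[0,0,0],[0,0,0.633]]

```text
time_s: 22.65
tool_pos: [0.5309, 0.195, 0.1125]
tool_rot: [179.9, -0.2, 164.2]
force: [0.4, -0.3, -0.9]
grip_width: 0.0151
```

```bash
python3 st.py; python3 - <<'E'
from t import *
P=shoot("n"); o=env.get_obs(); Rt=R.from_euler("xyz",o["tool_rot"],degrees=True)*R.from_euler("y",180,degrees=True)
org=np.array(o["tool_pos"])-Rt.apply([.0195,0,.004]); k=4;l,t=300,120
X=np.vstack([Rt.apply(HANDLE)+org]);B=Rt.apply(box(-85,-20,26,0,3))+org
a=cv2.resize(P[0]["image"][t:t+130,l:l+130,::-1],None,fx=k,fy=k,interpolation=cv2.INTER_CUBIC)
for M in(X,B): cv2.polylines(a,[cv2.convexHull(((proj(P[0],M)-(l,t)+.5)*k).astype(np.int32))],True,(255,0,255),1)
cv2.imwrite("pics/n.png",a)
E
```

```text
seat [0.51212779 0.20087313 0.004     ]
t 22.65 shift [0.0, 0.7, -4.5] turn [-0.002, -0.002, 0.005] q [26.0, 23.0, -59.0, 101.0, 21.0, 68.0, 35.0] F [0.4, -0.3, -0.9]
t 22.65 shift [0.0, 0.7, -84.5] turn [-0.002, -0.002, 0.005] q [26.0, 23.0, -59.0, 101.0, 21.0, 68.0, 35.0] F [0.4, -0.3, -0.9]
t 22.65 shift [0.0, 0.7, -104.5] turn [-0.002, -0.002, 0.005] q [26.0, 23.0, -59.0, 101.0, 21.0, 68.0, 35.0] F [0.4, -0.3, -0.9]
```

View pics/n.png

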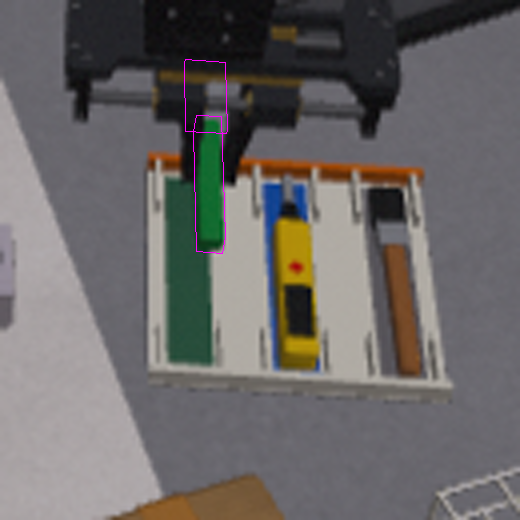

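The handle outline matches the prediction, and the blade end points to the orange wall. Lowering.

apply_moves:
  targets:
    - [[0,1,-25],[-0.002,-0.002,0.005]]
    - [[0,1,-55],[-0.002,-0.002,0.005]]
    - [[0,1,-78],[-0.002,-0.002,0.005]]
    - [[0,1,-92],[-0.002,-0.002,0.005]]
    - [[0,1,-99],[-0.002,-0.002,0.005]]
    - [[0,1,-101],[-0.002,-0.002,0.005]]
    - [[0,1,-101],[-0.002,-0.002,0.005]]

```text
time_s: 23.45
tool_pos: [0.5325, 0.1967, 0.0138]
tool_rot: [179.9, 0.2, 164.5]
force: [-0.5, 0.4, -0.8]
grip_width: 0.0155
```

```bash
python3 st.py; python3 f.py
```

```text
seat [0.51212779 0.20087313 0.004     ]
t 23.45 shift [-1.5, -1.0, 94.2] turn [-0.0, 0.003, 0.001] q [21.0, 30.0, -54.0, 106.0, 28.0, 58.0, 30.0] F [-0.5, 0.4, -0.8]
t 23.45 shift [-1.5, -1.0, 14.2] turn [-0.0, 0.003, 0.001] q [21.0, 30.0, -54.0, 106.0, 28.0, 58.0, 30.0] F [-0.5, 0.4, -0.8]
t 23.45 shift [-1.5, -1.0, -5.8] turn [-0.0, 0.003, 0.001] q [21.0, 30.0, -54.0, 106.0, 28.0, 58.0, 30.0] F [-0.5, 0.4, -0.8]
t 23.6 [434.5 224.   21.3] F [ 0.41  0.2  -0.53] T [ 0.084 -0.154  0.014] Fz [-0.8  0.1 -0.9 -0.4]
```

apply_moves:
  targets:
    - [[-1.5,-1,-2],[0,0,0]]
    - [[-1.5,-1,-4],[0,0,0]]
    - [[-1.5,-1,-5],[0,0,0]]
    - [[-1.5,-1,-5],[0,0,0]]
    - [[-1.5,-1,-5],[0,0,0]]

```text
time_s: 24.1
tool_pos: [0.5305, 0.1953, 0.0083]
tool_rot: [180.0, 0.1, 164.5]
force: [-1.4, -1.2, 1.8]
grip_width: 0.0158
```

```bash
python3 st.py; python3 f.py
```

```text
seat [0.51212779 0.20087313 0.004     ]
t 24.1 shift [0.4, 0.4, 99.7] turn [0.0, 0.003, 0.001] q [21.0, 30.0, -53.0, 106.0, 29.0, 58.0, 30.0] F [-1.4, -1.2, 1.8]
t 24.1 shift [0.4, 0.4, 19.7] turn [0.0, 0.003, 0.001] q [21.0, 30.0, -53.0, 106.0, 29.0, 58.0, 30.0] F [-1.4, -1.2, 1.8]
t 24.1 shift [0.4, 0.4, -0.3] turn [0.0, 0.003, 0.001] q [21.0, 30.0, -53.0, 106.0, 29.0, 58.0, 30.0] F [-1.4, -1.2, 1.8]
t 24.25 [432.2 222.6  15.5] F [-0.98 -1.25  2.36] T [-0.142  0.098  0.017] Fz [1.8 2.2 2.9 2.5]
```

Touched down at the expected height (about 3 N net). I'll press 1 mm more, release and lift away.

apply_moves:
  targets:
    - [[0,0,-1],[0,0,0]]
    - [[0,0,-1],[0,0,0]]
    - [[0,0,-0.5],[0,0,0]]

```text
time_s: 24.55
tool_pos: [0.5305, 0.1952, 0.0083]
tool_rot: [-180.0, 0.2, 164.5]
force: [-1.3, -2.3, 4.2]
grip_width: 0.0155
```

apply_moves:
  targets:
    - [[0,0,0.5],[0,0,0]]
    - [[0,0,0.5],[0,0,0]]
    - [[0,0,0.5],[0,0,0]]
    - [[0,0,0.5],[0,0,0]]
  hand: 42

```text
time_s: 24.95
tool_pos: [0.5304, 0.1954, 0.008]
tool_rot: [180.0, 0.1, 164.5]
force: [-0.5, 0.7, 0.1]
grip_width: 0.0377
```

apply_moves:
  targets:
    - [[0,0,10],[0,0,0]]
    - [[0,0,30],[0,0,0]]
    - [[0,0,65],[0,0,0]]
    - [[0,0,110],[0,0,0]]
    - [[0,0,150],[0,0,0]]
    - [[0,-45,150],[0,0,0]]
    - [[0,-90,150],[0,0,0]]
    - [[0,-140,150],[0,0,0]]

```text
time_s: 25.75
tool_pos: [0.5306, 0.0551, 0.1594]
tool_rot: [179.9, 0.3, 164.6]
force: [1.2, -0.5, -0.2]
grip_width: 0.0422
```

apply_moves:
  targets:
    - [[0,-45,0],[0,0,0]]
    - [[0,-90,0],[0,0,0]]
    - [[0,-130,0],[0,0,0]]
    - [[0,-150,0],[0,0,0]]
    - [[0,-150,0],[0,0,0]]

```text
time_s: 26.25
tool_pos: [0.5302, -0.0989, 0.1584]
tool_rot: [-180.0, 0.2, 164.1]
force: [1.1, 0.1, 1.0]
grip_width: 0.0419
```

```bash
python3 - <<'E'
from h import *
P=shoot("z"); print(env.get_obs()["time_s"],env.get_obs()["force"])
rc=[(355,150,395,225),(140,180,205,285)]
V=[(p,contour(p,"yellow",r)) for p,r in zip(P,rc)]
x,e=fit(V,PROBE-[.025,0,.011],[.554,.259,.015,0,0,-15.5],[0,1,2,4,5,6,7]); Rp=R.from_euler("xyz",x[3:6],degrees=True)
print("probe",np.round((x[:3]-Rp.apply([.025,0,.011]))*1000,1),np.round(x[3:],2),round(e,2))
HUE["green"]=((55,150,105),(75,255,255))
V=[(p,contour(p,"green",r)) for p,r in zip(P,[(335,150,362,225),(175,190,230,295)])]
x,e=fit(V,HANDLE-[.0325,0,.007],[.543,.192,.011,0,0,-15.5],[0,1,2,4,5,6,7]); Rp=R.from_euler("xyz",x[3:6],degrees=True)
print("spat",np.round((x[:3]-Rp.apply([.0325,0,.007]))*1000,1),np.round(x[3:],2),round(e,2),"seat 512.1 200.9 4")
a=cv2.resize(P[0]["image"][140:240,320:430,::-1],(440,400),interpolation=cv2.INTER_CUBIC)
b=cv2.resize(P[1]["image"][170:300,105:235,::-1],(350,400),interpolation=cv2.INTER_CUBIC)
cv2.imwrite("pics/z.png",np.hstack([a,b]))
A=cv2.imread("pics/scene0.png").astype(int);d=np.abs(A-P[0]["image"][:,:,::-1]).max(2)>60
print("changed px: jar",d[140:166,254:274].sum(),"parcels",d[258:328,173:386].sum(),"bottle",d[248:302,105:143].sum(),"brush",d[168:214,390:407].sum())
E
```

```text
26.35 [ 0.84799898 -0.03682473 -0.29136729]
probe [531.2 267.1   2. ] [  0.    -1.12 -15.84   0.97   0.82] 0.29
spat [513.  202.5  -2.3] [  0.    22.52 -11.95   1.04   0.59] 0.37 seat 512.1 200.9 4
changed px: jar 163 parcels 0 bottle 0 brush 0
```

apply_moves:
  targets:
    - [[0,-40,20],[0,0,0]]
    - [[-10,-80,40],[0,0,0]]
    - [[-20,-120,50],[0,0,0]]
    - [[-40,-160,50],[0,0,0]]
    - [[-60,-200,50],[0,0,0]]
    - [[-80,-240,50],[0,0,0]]
    - [[-80,-240,50],[0,0,0]]
    - [[-80,-240,50],[0,0,0]]

```text
time_s: 27.15
tool_pos: [0.4511, -0.3334, 0.2083]
tool_rot: [179.9, 0.2, 164.5]
force: [0.8, 2.0, 0.2]
grip_width: 0.0418
```

```bash
python3 - <<'E'
from h import *
P=shoot("y"); print(env.get_obs()["time_s"])
for p in P:
    for t in("jar","spatula","brush"):
        for r in env.regions_of(p,t)[:2]: print(t,round(r["conf"],2),np.round(r["rect"]).tolist())
# pixels in tray that changed against the picture before the spatula came
for i,(n,rc) in enumerate((("s",(335,150,368,225)),("t",(170,190,232,300)))):
    l,t,r,b=rc; A=cv2.imread(f"pics/g_{n}.png")[:,:,::-1].astype(int); p=P[i]
    im=p["image"].astype(int)
    m=np.zeros(im.shape[:2],np.uint8); m[t:b,l:r]=(np.abs(im-A).max(2)>25)[t:b,l:r]
    q=np.argwhere(m)[:,::-1].astype(np.float32); (c,wh,a)=cv2.minAreaRect(q)
    ax=np.linalg.svd(q-q.mean(0),full_matrices=False)[2][0]; s=(q-q.mean(0))@ax
    for g in(s.min(),s.max()): print(n,"end",np.round(ground(p,q.mean(0)+g*ax,.005)*1000,1))
    mid=ground(p,q.mean(0),.006); print(n,len(q),np.round(mid*1000,1),np.round(wh,1))
    hs=cv2.cvtColor(p["image"],cv2.COLOR_RGB2HSV); k=np.argwhere((m>0)&(hs[...,1]>120)); k2=np.argwhere((m>0)&(hs[...,1]<=90))
    for nm,kk,z in(("handle",k,.014),("blade",k2,.006)): print(n,nm,len(kk),np.round(ground(p,kk.mean(0)[::-1],z)*1000,1))
Rs=R.from_euler("z",-15.5,degrees=True);s0=np.array([512.1,200.9,4])
for x in(-85,85,32.5,-52.5): print("expect x",x,np.round(s0+Rs.apply([x,0,0]),1))
A=cv2.imread("pics/scene0.png").astype(int);d=np.abs(A-P[0]["image"][:,:,::-1]).max(2)>60
print("changed px: jar",d[140:166,254:274].sum())
E
```

```text
27.25
jar 0.57 [254.0, 142.0, 267.0, 164.0]
spatula 0.57 [342.0, 166.0, 353.0, 210.0]
brush 0.9 [392.0, 167.0, 406.0, 214.0]
jar 0.71 [273.0, 305.0, 295.0, 326.0]
jar 0.3 [117.0, 179.0, 221.0, 290.0]
spatula 0.62 [179.0, 212.0, 216.0, 281.0]
brush 0.83 [123.0, 189.0, 161.0, 258.0]
s end [430.5 223.6   5. ]
s end [589.6 180.    5. ]
s 279 [501.3 204.    6. ] [45.  9.]
s handle 140 [545.5 191.1  14. ]
s blade 139 [462.2 214.5   6. ]
t end [633.9 218.9   5. ]
t end [390.7 205.8   5. ]
t 2478 [514.8 212.3   6. ] [109.  61.]
t handle 398 [531.4 205.3  14. ]
t blade 2073 [511.7 213.3   6. ]
expect x -85 [430.2 223.6   4. ]
expect x 85 [594.  178.2   4. ]
expect x 32.5 [543.4 192.2   4. ]
expect x -52.5 [461.5 214.9   4. ]
changed px: jar 0
```

```bash
python3 -c "
from cell import env
print(env.sign_off(), env.get_obs()['time_s'])"
```

```text
the job is handed in; nothing more can be done
the job is handed in; nothing more can be done
```

The job is done and handed in at about 27 s of the 61 s allowed: both pads were touched in order, and the probe and then the spatula are in the tray.

**Pads:** I touched the probe tip to the blue pad first, then the yellow. The push against the tip was about 4 N on blue and 1.6 N on yellow at the last reading before a final 0.7 mm press. The gripper and arm hid the tip from both cameras, so where it met each pad comes from the arm's position, not a picture. I estimate it was within about 2–3 mm of the middle. The fingers were still closing as I lifted the probe from the cradle, so it sat about 3.5 mm lower in the hand than planned; that estimate allows for it.

**Probe:** It lies flat in the blue compartment with its tip at the orange end. It is within about 1 mm of its place and 0.3° of the tray's direction. I pressed it onto the floor (at most about 18 N) before letting go.

**Spatula:** It lies in the green compartment with the blade at the orange end. In the scene camera its blade end, blade middle and handle middle are within about 2 mm of where they belong, and the handle end within about 5 mm. It touched down at the expected height.

**Checks that failed or disagreed:**
- A colour fit of the spatula gave an impossible 22° tilt, because the handle's green merged with the lining, so I discarded it.
- The same comparison in the top camera was spoiled because the arm was in the earlier picture; the network's spatula region there still agrees.
- The final close-up was refused because I had reached the viewing limit.

**Left alone:** Before-and-after pictures show no change at the brush, parcels, bottle or jar.

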